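# Refit the burrs of the coffee grinder

## Robot

A 6-joint arm with a two-finger parallel gripper is mounted at the origin on a cart in front of the work surface, level with it; the furniture and walls round the work are solid. World frame = base frame: x ahead of the robot, y to its left, z up, the work surface at z = 0. Lengths are in mm, angles in rad, forces in N, time in s.
With the tool pointing down it reaches from about 275 to 750 mm from the base axis. Payload 10.2 kg.
Tool frame: the origin (TCP) lies on the front face of the gripper's body, between the roots of the fingers; the fingertips stand 73 mm ahead of it and the grasp point (between the pads) lies 54 mm ahead of it; z points along the fingers, y is the line along which they close (so a half turn about z gives the same grasp; the last joint's range is limited). The gripper opens to 85 mm and grips with 20 to 120 N. Pads are 22 mm wide; open, the fingers measure 114 mm over their backs; the gripper's body (76 mm by 85 mm) begins 54 mm behind the grasp point. The pads swing forward as they close: fully open they stand 13 mm farther back than shut.
Start: joints at [-1.328, 0.313, 1.498, -0, 1.331, -0.223], TCP at [235.786, -469.081, 303.894] pointing down, gripper open.
Joint ranges: [-2.94, 2.94], [-0.97, 2.17], [0.19, 2.56], [-1.23, 4.37], [0.02, 3.11], [-2.88, 2.88]. Speed limits (rad/s): [2.39, 2.39, 3.01, 3.14, 3.14, 3.14].

## Interface

Orientations are given as a unit quaternion [w, x, y, z].
In Python, from rig import * gives the robot as it stands.
- The arm moves only by the tool step_arm, never from a script. Its argument "plan" is a list of rows, each an object with "offset": the shift along the tool's x, y, z in cm, a list of three; "rot": the turn, a rotation vector about the tool's x, y, z in degrees, a list of three; "gripper": the finger opening in cm, from 0 to 8.54. In form: [{"offset": [x, y, z], "rot": [wx, wy, wz], "gripper": gripper}, ...]. A call has 1 to 12 rows; each row is the pose to reach, as a shift and turn from the pose commanded when the call began, along the tool's axes at that moment; what a row does not reach only later rows make up. A row lasts 1/10 s, in which the tool goes at most 50 mm and 8.59 degrees, less where a joint would pass 70% of its speed; a pose out of reach is approached as far as the arm can. A call with a gripper value outside its range is refused whole. The fingers move at their own pace and stop on an object; "squeeze" is the grip in N (left out, the last holds). Time passes only in rows, so rows that repeat a pose let the fingers close. It gives the time, the measured TCP pose, the force, the opening and the grip force at its end, in the units of the state.
- sense(): the state, without advancing time (a new reading comes with each control period).
- capture(name): name is "side" or "top"; returns a dict with "color" (384x512x3 uint8, red, green, blue), "depth" (384x512 float32, mm along the optical axis (not along the pixel's ray), 0 where there is no reading), "vertical_fov" (degrees; the focal length in pixels is half the picture's height over the tangent of half this angle, whatever the lens; pixels are square), "cx", "cy" (the principal point, pixels), "rvec" (rotation vector, rad) and "tvec" (3), from world to camera coordinates, as OpenCV has them. Camera axes: x right, y down, z forward; pixel columns grow to the right and rows downward; lengths in mm; the calibration is good to about 2 mm. A picture is of the moment at which its call begins.
- finish_job(): hands the job in; it is judged then, once.
The state is a dict: "time_s": time; "joints": joint angles; "dq": joint speeds; "tau": joint torques, N m; "eef_pos": TCP position; "ee_rot": TCP orientation; "force": force on the tool from outside, world axes, zero at the start; "wrist_torque": the same for the moment, N m; "grip_width": opening from 0.0 (shut) to 1.0 (fully open); "grip_force": force on a finger pad.
Only numpy, scipy, OpenCV 4.12 (cv2) and the standard library are available. Lean on these libraries where they do the work, as an engineer would, in place of code of your own. Each camera call takes 0.05 s, during which the arm holds its last target. There are 200 camera calls.

## Task

The coffee grinder has been cleaned; put its two burrs back. First set the lower burr (the one with the hexagon hub) on the drive shaft and turn it by feel under light pressure until it drops fully home on the splines; then put the upper burr (the one with the bow handle) in over it with its two tabs in the collar's slots, fully down, and turn it clockwise to the stop so that it is locked. Be gentle: never force a burr against the grinder, do not disturb the hopper or the mug, and let go at the end.

Things in the scene. Friction and masses are not known exactly. Their poses are not given: they have to be found in the camera images.
- grinder: Coffee grinder without hopper, 172 x 132 mm, 161 mm high, fixed. Origin: on the worktop under the vertical axis of its round burr chamber, which opens upward; x towards its back (grounds bin at its -x front), z up. Chamber 62 mm wide; from 144.5 mm above the worktop up 76 mm wide: the upper burr rests on this step.
- shaft_foot (a point): On the chamber axis, 128 mm above the worktop: shoulder of the upright drive shaft; axes as grinder. Above it four splines (4.6 mm wide, 30 mm across tips, one every 90 degrees) up to 137.5 mm, then a plain round nose 12 mm thick, tapered at the top, to 148 mm. The shaft stands at an unknown angle that is not measured, and turns only stiffly (0.3 N m).
- chamber_mouth (a point): On the chamber axis at the rim, 160 mm up; axes as grinder. Two opposite slots, 19.5 mm wide, pass the tabs; white dots mark them, +0.6 rad (counterclockwise from above) from the grinder's +x and -x. Elsewhere lugs (156 to 161.5 mm up) overhang a groove; tabs in it turn clockwise only, 0.6 rad, to a hard stop: locked, tabs along grinder x.
- lower_hub (a point): Grasp point of the lower burr, on its axis, 35 mm above its underside. Steel disc 56 mm wide, 14 mm thick, teeth up; centre hub a hexagon 18 mm across flats, 14 to 43 mm above the underside; two flats face its +x and -x, the others every 60 degrees. 0.22 kg, stands on its underside, z up. Seated: this point 163 mm above the worktop.
- lower_bore (a point): Centre of the lower burr's underside, axes as lower_hub. Bore from below: round for the nose (13.8 mm); its lowest 10 mm have four slots, 7.8 mm wide, along the burr's x and y. At a wrong angle the burr stands on the spline tops, this point 137.5 mm above the worktop; turned to match within about 0.08 rad it drops 9.5 mm on to the shoulder.
- upper_handle (a point): Grasp point of the upper burr: middle of its bow handle, on its axis, 47 mm above its underside; z up. Handle: straight bar along its x, 64 mm long, 10 mm thick, 40 to 54 mm above the underside, on end posts; the fitted lower burr's hub ends 14 mm below the bar. 0.25 kg. Fully in: this point 191.5 mm above the worktop; standing on the lugs it is 12 mm higher.
- upper_tab (a point): Outer end of one tab of the upper burr, 43 mm from its axis along its +x, 7.5 mm above its underside; the like tab is at -x (a half turn makes no difference). Tabs 12 mm wide, 5 mm thick. Burr: ring 72 mm wide, 14 mm thick, lower edge chamfered 3 x 4 mm, teeth down, with a 30 mm hole for the lower burr's hub; stands on its underside.
- hopper: Clear bean hopper taken off the grinder, 132 mm wide, 101 mm high, loose; origin under its centre. Leave it.
- mug: White mug, 91 x 118 x 93 mm, loose; origin under its centre. Leave it.
There are look-alikes about, which are no part of the job. Leave any orange look-alike of the part that bears upper_handle alone.

How it is judged (in metres and radians):
On the way, in this order (a step that is already met when the one before it is completed fails the run):
1. the lower burr has dropped fully home on the shaft's splines (horizontal distance between lower_hub and chamber_mouth below 0.004 m and z of lower_hub in the frame of grinder below 0.1665 m and angle between lower_hub's own z axis and vertical below 0.1 rad), for 0.2 s.
2. the upper burr is fully down in the chamber, its tabs through the slots (horizontal distance between upper_handle and chamber_mouth below 0.006 m and z of upper_handle in the frame of grinder below 0.195 m and angle between upper_handle's own z axis and vertical below 0.1 rad), for 0.2 s.
At the end, for the whole second after the job is handed in: Lower burr home on the splines (within 3.5 mm in height, 4 mm of the axis, upright); upper burr fully down over it (3.5 mm in height, 6 mm of the axis, upright) and turned to the locked position (tabs within 0.17 rad of the grinder's x axis); both released (all of step 1 and all of step 2 and angle between the x axis of upper_handle and the x axis of grinder, either way round below 0.17 rad); the robot touches nothing.
It fails at once if the lower burr is pressed against the grinder or its shaft with more than 50 N (contact force between lower_burr and grinder above 50 N).
It fails at once if the upper burr is pressed against the grinder with more than 50 N (contact force between upper_burr and grinder above 50 N).
It fails at once if the hopper or the mug is moved by more than 30 mm or tipped (distance of any of hopper, mug from where it was at the start of the episode above 0.03 m or angle between any of hopper, mug's own z axis and vertical above 0.4 rad).
It also fails if it takes over 72 s, if anything falls off the work surface, if the arm or the gripper's body presses on something with over 40 N, if the wrist force passes 120 N, or if a joint passes its speed limit or range.

## Working session

There is one attempt and no reset: what is moved stays moved. The work goes in short steps, Python scripts to look and compute and a tool call to move; the robot and the scene stay as the last step left them, time stands still between calls to the robot, and variables do not carry over. Pictures are saved under pics/ and viewed, at most 10 in all, crops included, and the job is handed in when it is done.

Besides the shell and the picture viewer there is one more tool, called after "Request:" as name(argument=value, ...), one argument or row to a line, values as JSON. step_arm: Moves the arm, as the interface text tells. Its arguments: {"type":"object","properties":{"plan":{"type":"array"},"squeeze":{"type":"number"}},"required":["plan"]}

```bash
mkdir -p pics; ls
cat > h.py <<'E'
from rig import *
import numpy as np, cv2
def cam(n):
    c=capture(n); R,_=cv2.Rodrigues(np.array(c['rvec'],float)); t=np.array(c['tvec'],float).reshape(3)
    f=c['color'].shape[0]/2/np.tan(np.radians(c['vertical_fov'])/2)
    c.update(R=R,t=t,f=f); return c
def ray(c,u,v):
    d=c['R'].T@np.array([(u-c['cx'])/c['f'],(v-c['cy'])/c['f'],1.]); return -c['R'].T@c['t'],d
def onz(c,u,v,z):
    o,d=ray(c,u,v); return o+d*(z-o[2])/d[2]
def proj(c,P):
    q=c['R']@np.array(P,float)+c['t']; return q[:2]/q[2]*c['f']+[c['cx'],c['cy']]
def cloud(c):
    h,w=c['depth'].shape; v,u=np.mgrid[:h,:w]; Z=c['depth']
    X=np.stack([(u-c['cx'])/c['f']*Z,(v-c['cy'])/c['f']*Z,Z],-1)
    return (X-c['t'])@c['R']
def save(n,im): cv2.imwrite('pics/'+n+'.png',cv2.cvtColor(im,cv2.COLOR_RGB2BGR))
E
python3 - <<'E'
from h import *
import pickle
for n in('top','side'):
    c=cam(n); save(n+'0',c['color']); pickle.dump(c,open(n+'.pkl','wb'))
    print(n,c['f'],c['cx'],c['cy'],-c['R'].T@c['t'],c['R'][2])
print(sense())
E
```

```text
pics
top 495.8017245963017 257.0776519183512 191.0471620628387 [ 227.9106409   123.79906847 1642.90181598] [ 0.20951856 -0.04091098 -0.97694845]
side 348.8264674998687 257.54359190864125 194.8241298904504 [524.28591908 763.82046298 659.80913697] [ 0.0392645  -0.78228695 -0.62167952]
{'time_s': 0.1, 'joints': array([-1.32843259e+00,  3.13393631e-01,  1.49833848e+00,  2.15647398e-05,
        1.33098487e+00, -2.23420076e-01]), 'dq': array([-0.0016249 , -0.00079095, -0.0027507 , -0.00190611, -0.00032383,
       -0.00108514]), 'tau': array([ 3.47547757e-03, -4.12898290e+01, -2.60142946e+01, -2.11023594e-04,
        3.03400862e-03, -2.29094235e-05]), 'eef_pos': array([ 235.73919378, -468.9436317 ,  303.40098613]), 'ee_rot': array([-5.62235595e-04,  9.73003473e-01,  2.30789786e-01,  5.14727672e-06]), 'force': array([-0.997298  ,  0.33756763,  0.45339751]), 'wrist_torque': array([0.00153568, 0.03062906, 0.01525043]), 'grip_force': 0.0, 'grip_width': 1.0015418690600513}
```

View pics/top0.png

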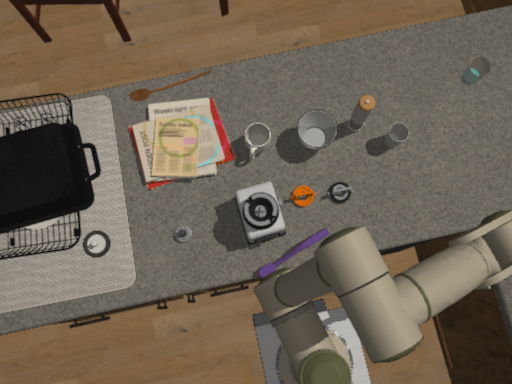

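View pics/side0.png

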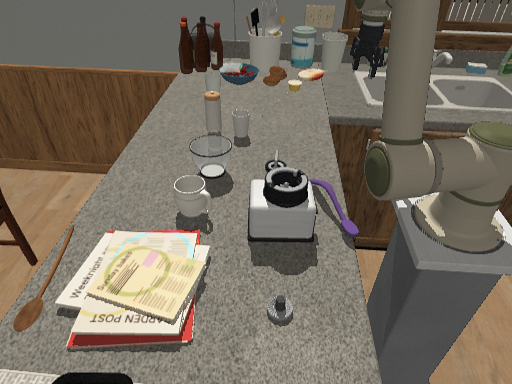

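The top view shows the grinder at about (261,211), a small grey hub part at (183,233), an orange look-alike at (303,196), a grey bow-handled part at (340,192) and another round thing at (97,243). I'll enlarge these.

Run:
```python
from h import *
import pickle
c=pickle.load(open('top.pkl','rb')); s=pickle.load(open('side.pkl','rb'))
def crop(c,u,v,h=25,k=8): return cv2.resize(c['color'][v-h:v+h,u-h:u+h],(400,300) if 0 else (290,290),interpolation=cv2.INTER_CUBIC)
a=np.hstack([crop(c,183,233),crop(c,340,192)]);b=np.hstack([crop(c,261,211),crop(s,280,310)])
save('z1',np.vstack([a,b]))
for u,v in((183,233),(340,192),(303,196),(97,243),(261,211),(257,135),(317,130)): print(u,v,onz(c,u,v,40).round())
```

```text
183 233 [487. 322.  40.]
340 192 [ 509. -210.   40.]
303 196 [523. -88.  40.]
97 243 [515. 600.  40.]
261 211 [503.  59.  40.]
257 135 [762.  15.  40.]
317 130 [ 735. -188.   40.]
```

View pics/z1.png

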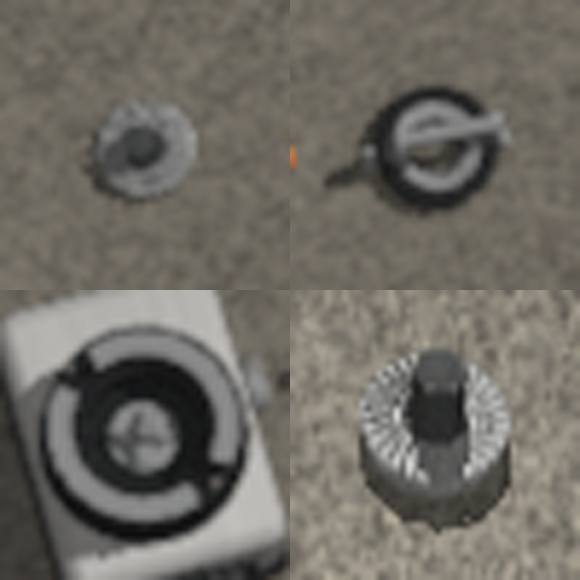

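```bash
cat > m.py <<'E'
from h import *
import pickle,sys
c=pickle.load(open('top.pkl','rb')); s=pickle.load(open('side.pkl','rb'))
for nm,c in(('top',c),('side',s)):
    P=cloud(c); print(nm,'table z near',[np.median(P[...,2][(abs(P[...,0]-x)<30)&(abs(P[...,1]-y)<30)]).round(1) for x,y in((450,250),(560,320),(480,-130))])
    for lab,x,y,r,bands in(('low',487,322,50,((8,20),(38,48))),('up',509,-210,60,((8,20),(48,60))),('gr',500,60,100,((120,136),(150,166)))):
        for lo,hi in bands:
            m=(np.hypot(P[...,0]-x,P[...,1]-y)<r)&(P[...,2]>lo)&(P[...,2]<hi)&(c['depth']>0)
            q=P[m]
            if len(q)<5: print(lab,lo,len(q));continue
            (ex,ey),(w,h),a=cv2.minAreaRect(q[:,:2].astype(np.float32)); 
            (cx,cy),rr=cv2.minEnclosingCircle(q[:,:2].astype(np.float32))
            print(lab,lo,hi,len(q),'z',np.median(q[:,2]).round(1),'mean',q[:,:2].mean(0).round(1),'rect',round(ex,1),round(ey,1),round(w,1),round(h,1),round(a,1),'circ',round(cx,1),round(cy,1),round(rr,1))
E
python3 m.py
python3 - <<'E'
from h import *
import pickle
c=pickle.load(open('top.pkl','rb')); s=pickle.load(open('side.pkl','rb'))
def z(c,u,v,hw,hh,W,H): return cv2.resize(c['color'][v-hh:v+hh,u-hw:u+hw],(W,H),interpolation=cv2.INTER_CUBIC)
top=np.hstack([z(c,261,211,32,32,400,400),z(s,283,195,40,40,400,400)])
bot=np.hstack([z(c,340,192,20,10,400,200),z(s,276,165,20,10,400,200)])
save('z2',np.vstack([top,bot]))
E
```

```text
top table z near [np.float64(-0.2), np.float64(-0.5), np.float64(0.4)]
low 8 20 183 z 13.5 mean [488.8 324.3] rect 485.3 323.5 93.6 76.3 42.8 circ 486.4 322.7 49.0
low 38 48 23 z 42.7 mean [488.7 324.9] rect 489.6 325.7 15.7 16.3 80.6 circ 489.7 324.8 10.3
up 8 20 217 z 12.5 mean [ 512.3 -212.6] rect 509.4 -206.2 88.5 91.5 27.9 circ 510.7 -205.0 51.7
up 48 60 48 z 53.6 mean [ 513.1 -215.7] rect 513.2 -215.5 62.0 10.7 88.3 circ 510.7 -215.4 31.1
gr 120 136 419 z 123.3 mean [487.1  64.6] rect 493.0 63.3 154.7 113.3 5.4 circ 490.1 62.2 86.7
gr 150 166 454 z 160.3 mean [487.2  63.4] rect 487.1 62.4 103.5 105.6 78.1 circ 488.1 63.2 53.9
side table z near [np.float64(1.2), np.float64(1.2), np.float64(nan)]
low 8 20 368 z 15.6 mean [493.1 333.7] rect 493.0 328.6 53.5 53.7 0.2 circ 493.0 327.9 27.8
low 38 48 68 z 43.0 mean [493.1 328.8] rect 492.7 327.8 18.3 18.9 39.7 circ 492.3 327.4 10.3
up 8 20 121 z 13.4 mean [ 520.8 -221. ] rect 520.4 -222.2 71.2 55.0 24.2 circ 517.7 -215.2 36.8
up 48 60 35 z 55.2 mean [ 516.5 -210.3] rect 516.5 -213.1 62.6 9.8 88.0 circ 514.6 -213.1 31.4
gr 120 136 456 z 125.5 mean [495.4  86.7] rect 498.5 70.7 143.2 104.1 3.3 circ 497.0 65.4 84.0
gr 150 166 649 z 161.3 mean [490.   74.4] rect 490.1 68.2 103.9 105.0 3.1 circ 489.7 65.7 55.1
  return _methods._mean(a, axis=axis, dtype=dtype,
  ret = ret.dtype.type(ret / rcount)
```

View pics/z2.png

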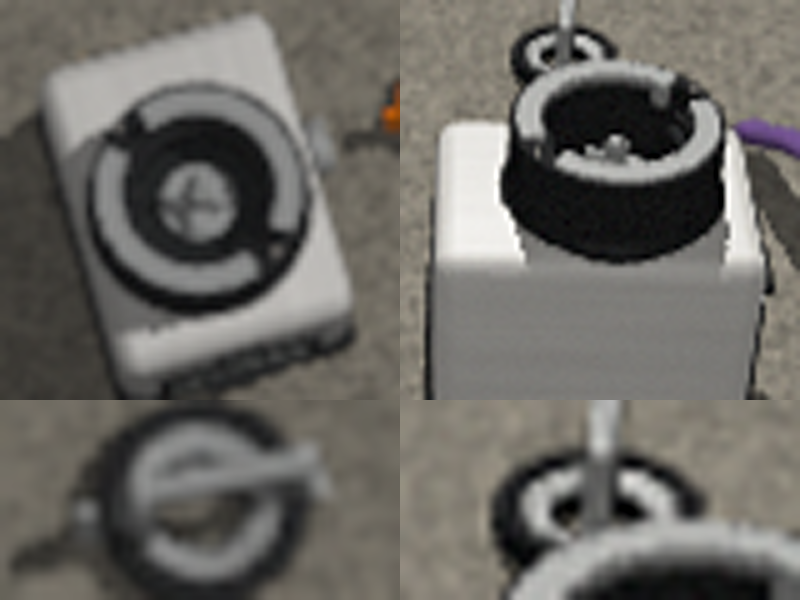

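Run:
```python
from h import *
import pickle
c=pickle.load(open('top.pkl','rb')); s=pickle.load(open('side.pkl','rb'))
# slots on rim
a=onz(c,249,199.8,160);b=onz(c,272.2,218.2,160);d=a-b;print('slot top',(a+b)[:2]/2,np.degrees(np.arctan2(d[1],d[0])))
# side: slots at zoom(5x, origin 243,155): (685,88)->,(545,150)
a=onz(s,243+(685-400)/5,155+88/5,160);b=onz(s,243+(545-400)/5,155+150/5,160);d=a-b;print('slot side',(a+b)[:2]/2,np.degrees(np.arctan2(d[1],d[0])))
# body yaw from white top z=~124 : points from both clouds, edges
for c_ in(c,s):
    P=cloud(c_);col=c_['color'].astype(int)
    m=(abs(P[...,0]-495)<110)&(abs(P[...,1]-65)<90)&(P[...,2]>30)&(P[...,2]<135)&(col.min(-1)>130)
    q=P[m]; r=cv2.minAreaRect(q[:,:2].astype(np.float32));print('body',len(q),np.round(r[0],1),np.round(r[1],1),r[2])
# hub crop rows in side
for v in range(293,313,2): print(v,s['color'][v,268:294].mean(-1).astype(int))
for v in range(226,238): print(v,c['color'][v,174:192].mean(-1).astype(int))
```

```text
slot top [489.26151807  63.36388426] 38.67612912738078
slot side [489.69735905  64.42432121] -139.29849149921773
body 691 [498.8  54.9] [160.6 129.4] 4.418931484222412
body 701 [498.5  66.8] [160.1 121.4] 4.620543479919434
293 [120 113  97 120 139 131 140 138 132 139 150 130 124 132 128 130 106 126
 128  99 102 119 128 126 134 150]
295 [111 136 124 125 122 107 104 118 132 124 113 103 100  98 103 118 105 127
 133 139 118 101 116 141 138 114]
297 [122 138 145 139 118 129 183 105 142  84  83  85  88  83  84  80  99 127
 140 130 123 112 114 146 140 127]
299 [141 134 167 114 143 141 101 123  71  79  82  82  85  84  77  76  83  94
 177 142 145 117 136 142 149 131]
301 [148 157 123 132 111 119 111  80  34  43  86  95  77  79  87  96  57 132
 147 175 171 154 154 138 140 133]
303 [139 138 141 119 123 107 141  82  40  37  43  47  45  46  43  45  30 117
 168 134 157 169 146 152 132 134]
305 [102 141 139 155 125 176 110  52  36  41  40  45  42  43  43  37  30 146
 156 159 158 168 159 144 134 119]
307 [128  98 130 159 131 190 111  78  40  39  41  44  43  44  43  39  36  83
 197 146 158 138 151 15
[... 468 characters left out ...]
29 [ 96  90  98 111 109 112 105 108 103 101 115 104 106 124 123 132 131 100]
230 [ 83 103 119 118 111  93  70  65  70  75  86  96 115 131 125 136 137 126]
231 [ 66 105 131 123 103  71  64  66  70  70  62  71 107 125 127 133 150 147]
232 [ 69  98 110  95  80  66  65  66  69  70  63  59  85 111 123 132 145 139]
233 [ 76  94  85  70  71  69  62  65  68  67  58  55  76 110 128 127 141 135]
234 [ 80  92  73  71  73  68  54  60  63  56  48  60  89 114 122 122 139 136]
235 [ 73  83  74  73  73  66  46  44  49  47  50  76 107 121 124 126 129 122]
236 [ 63  68  73  72  71  69  62  48  46  62  88 108 117 121 123 128 124 112]
237 [ 63  65  73  78  75  84  94  89  88  99 111 121 119 119 122 124 110  99]
```

```bash
cat > g.py <<'E'
import sys
from h import *
from scipy.spatial.transform import Rotation as Ro
def yaw(s):
    x=Ro.from_quat(np.roll(s['ee_rot'],-1)).as_matrix()[:,0]; return np.degrees(np.arctan2(x[1],x[0]))
def go(x,y,z,yw):  # grasp-point target (mm) with tool down, tool x yaw deg
    s=sense(); q=Ro.from_quat(np.roll(s['ee_rot'],-1))
    R2=Ro.from_euler('z',yw,degrees=True)*Ro.from_rotvec([np.pi,0,0])
    d=q.inv().apply(np.array([x,y,z+54])-s['eef_pos'])/10
    print('offset cm',d.round(3),'rot deg',np.degrees((q.inv()*R2).as_rotvec()).round(2))
def st():
    s=sense(); print('t',round(s['time_s'],2),'grasp',(s['eef_pos']-[0,0,54]).round(2),'yaw',yaw(s).round(2),'F',s['force'].round(1),'T',s['wrist_torque'].round(2),'w',round(s['grip_width']*85.4,2),'gf',round(s['grip_force'],1),'q6',np.degrees(s['joints'][5]).round(1))
if __name__=='__main__':
    st()
    if len(sys.argv)>1: go(*map(float,sys.argv[1:5]))
E
python3 g.py 490.5 326.5 249 56
```

```text
t 0.1 grasp [ 235.74 -468.94  249.4 ] yaw 26.69 F [-1.   0.3  0.5] T [0.   0.03 0.02] w 85.53 gf 0.0 q6 -12.8
offset cm [ 58.487 -59.629   0.121] rot deg [ -0.06  -0.03 -29.31]
```

Request:
step_arm(
  plan=[
    {"offset": [58.5, -59.6, 0], "rot": [0, 0, -29.3], "gripper": 5},
    {"offset": [58.5, -59.6, 0], "rot": [0, 0, -29.3], "gripper": 5},
    {"offset": [58.5, -59.6, 0], "rot": [0, 0, -29.3], "gripper": 5},
    {"offset": [58.5, -59.6, 0], "rot": [0, 0, -29.3], "gripper": 5},
    {"offset": [58.5, -59.6, 0], "rot": [0, 0, -29.3], "gripper": 5},
    {"offset": [58.5, -59.6, 0], "rot": [0, 0, -29.3], "gripper": 5},
    {"offset": [58.5, -59.6, 0], "rot": [0, 0, -29.3], "gripper": 5},
    {"offset": [58.5, -59.6, 0], "rot": [0, 0, -29.3], "gripper": 5},
    {"offset": [58.5, -59.6, 0], "rot": [0, 0, -29.3], "gripper": 5},
    {"offset": [58.5, -59.6, 0], "rot": [0, 0, -29.3], "gripper": 5},
    {"offset": [58.5, -59.6, 0], "rot": [0, 0, -29.3], "gripper": 5},
    {"offset": [58.5, -59.6, 0], "rot": [0, 0, -29.3], "gripper": 5},
  ],
  squeeze=20,
)

```text
time_s: 1.3
eef_pos: [419.0, 104.6, 303.9]
ee_rot: [0.0, 0.883, 0.47, 0.0]
force: [0.9, -0.8, 1.0]
grip_width: 0.586
grip_force: 0.0
```

```bash
python3 g.py 490.5 326.5 80 56
```

```text
t 1.3 grasp [419.01 104.55 249.86] yaw 56.01 F [ 0.9 -0.8  1. ] T [-0.09 -0.06  0.01] w 50.07 gf 0.0 q6 32.4
offset cm [22.399 -6.484 16.985] rot deg [0.01 0.   0.01]
```

Request:
step_arm(
  plan=[
    {"offset": [22.4, -6.5, 5], "rot": [0, 0, 0], "gripper": 5},
    {"offset": [22.4, -6.5, 5], "rot": [0, 0, 0], "gripper": 5},
    {"offset": [22.4, -6.5, 5], "rot": [0, 0, 0], "gripper": 5},
    {"offset": [22.4, -6.5, 5], "rot": [0, 0, 0], "gripper": 5},
    {"offset": [22.4, -6.5, 5], "rot": [0, 0, 0], "gripper": 5},
    {"offset": [22.4, -6.5, 17], "rot": [0, 0, 0], "gripper": 5},
    {"offset": [22.4, -6.5, 17], "rot": [0, 0, 0], "gripper": 5},
    {"offset": [22.4, -6.5, 17], "rot": [0, 0, 0], "gripper": 5},
    {"offset": [22.4, -6.5, 17], "rot": [0, 0, 0], "gripper": 5},
    {"offset": [22.4, -6.5, 17], "rot": [0, 0, 0], "gripper": 5},
  ],
)

```text
time_s: 2.3
eef_pos: [490.8, 324.4, 134.7]
ee_rot: [0.0, 0.883, 0.469, 0.0]
force: [-0.4, -0.1, 0.9]
grip_width: 0.585
grip_force: 0.0
```

```bash
python3 g.py 490.5 326.5 36 56
python3 - <<'E'
from h import *
s=cam('side');c=cam('top')
def z(c,u,v,hw,hh,W,H): return cv2.resize(c['color'][v-hh:v+hh,u-hw:u+hw],(W,H),interpolation=cv2.INTER_CUBIC)
save('z3',np.hstack([z(s,280,290,40,50,400,500),z(c,183,233,40,50,400,500)]))
E
```

```text
t 2.3 grasp [490.8  324.44  80.75] yaw 55.99 F [-0.4 -0.1  0.9] T [0.03 0.01 0.05] w 49.98 gf 0.0 q6 56.1
offset cm [ 0.15  -0.142  4.475] rot deg [ 0.03 -0.04 -0.01]
```

View pics/z3.png

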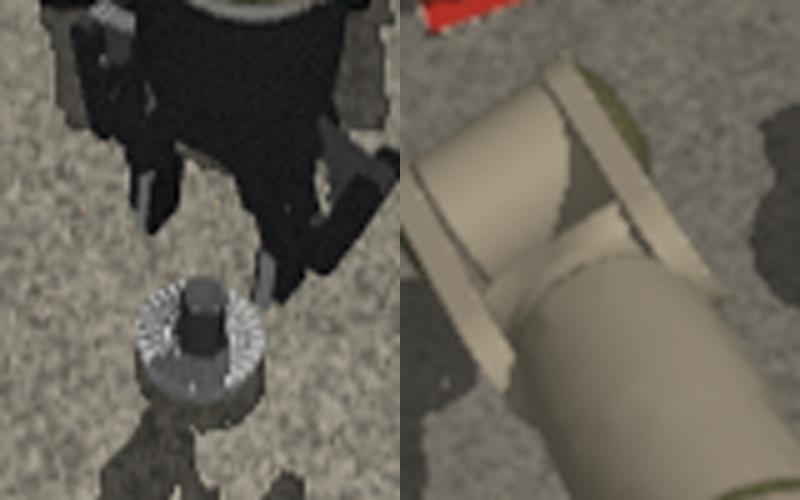

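The side crop shows the open fingers straddling the hub (hub top near (205,290) in the crop). Lowering and closing gently.

Request:
step_arm(
  plan=[
    {"offset": [0.15, -0.14, 4.5], "rot": [0, 0, 0], "gripper": 5},
    {"offset": [0.15, -0.14, 4.5], "rot": [0, 0, 0], "gripper": 5},
    {"offset": [0.15, -0.14, 4.5], "rot": [0, 0, 0], "gripper": 1.5},
    {"offset": [0.15, -0.14, 4.5], "rot": [0, 0, 0], "gripper": 1.5},
    {"offset": [0.15, -0.14, 4.5], "rot": [0, 0, 0], "gripper": 1.5},
    {"offset": [0.15, -0.14, 4.5], "rot": [0, 0, 0], "gripper": 1.5},
    {"offset": [0.15, -0.14, 4.5], "rot": [0, 0, 0], "gripper": 1.5},
    {"offset": [0.15, -0.14, 4.5], "rot": [0, 0, 0], "gripper": 1.5},
    {"offset": [0.15, -0.14, 4.5], "rot": [0, 0, 0], "gripper": 1.5},
  ],
  squeeze=20,
)

```text
time_s: 3.3
eef_pos: [491.1, 326.7, 91.3]
ee_rot: [0.0, 0.883, 0.469, 0.002]
force: [-1.4, -0.5, 8.1]
grip_width: 0.218
grip_force: 19.7
```

```bash
python3 g.py 490.5 326.5 36 56
```

```text
t 3.3 grasp [491.08 326.66  37.33] yaw 56.0 F [-1.4 -0.5  8.1] T [-0.15  0.1   0.07] w 18.59 gf 19.7 q6 56.3
offset cm [-0.046 -0.039  0.133] rot deg [ 0.14 -0.19 -0.  ]
```

Request:
step_arm(
  plan=[
    {"offset": [0, 0, 0], "rot": [0, 0, 0], "gripper": 3.2},
    {"offset": [0, 0, 0], "rot": [0, 0, 0], "gripper": 3.2},
    {"offset": [0, 0, -0.2], "rot": [0, 0, -60], "gripper": 3.2},
    {"offset": [0, 0, -0.2], "rot": [0, 0, -60], "gripper": 3.2},
    {"offset": [0, 0, -0.2], "rot": [0, 0, -60], "gripper": 3.2},
    {"offset": [0, 0, -0.2], "rot": [0, 0, -60], "gripper": 3.2},
    {"offset": [0, 0, -0.2], "rot": [0, 0, -60], "gripper": 3.2},
    {"offset": [0, 0, -0.2], "rot": [0, 0, -60], "gripper": 3.2},
    {"offset": [0, 0, -0.2], "rot": [0, 0, -60], "gripper": 3.2},
    {"offset": [0, 0, -0.2], "rot": [0, 0, -60], "gripper": 3.2},
  ],
)

```text
time_s: 4.3
eef_pos: [490.1, 326.4, 91.1]
ee_rot: [-0.0, 0.529, 0.848, 0.0]
force: [-0.3, -0.8, -0.4]
grip_width: 0.373
grip_force: 0.0
```

Request:
step_arm(
  plan=[
    {"offset": [0, 0, 0], "rot": [0, 0, 0], "gripper": 1.5},
    {"offset": [0, 0, 0], "rot": [0, 0, 0], "gripper": 1.5},
    {"offset": [0, 0, 0], "rot": [0, 0, 0], "gripper": 1.5},
    {"offset": [0, 0, 0], "rot": [0, 0, 0], "gripper": 1.5},
    {"offset": [0, 0, 0], "rot": [0, 0, 0], "gripper": 1.5},
    {"offset": [0, 0, 0], "rot": [0, 0, 0], "gripper": 1.5},
  ],
)

```text
time_s: 4.9
eef_pos: [490.2, 326.4, 91.1]
ee_rot: [0.0, 0.53, 0.848, 0.0]
force: [0.7, 0.4, 4.0]
grip_width: 0.212
grip_force: 19.4
```

```bash
python3 g.py 490.5 326.5 36 116
```

```text
t 4.9 grasp [490.23 326.4   37.14] yaw 115.97 F [0.7 0.4 4. ] T [ 0.08 -0.1   0.01] w 18.12 gf 19.4 q6 -3.7
offset cm [-0.003  0.029  0.114] rot deg [ 0.03  0.   -0.03]
```

Request:
step_arm(
  plan=[
    {"offset": [0, 0, -19], "rot": [0, 0, 0], "gripper": 1.5},
    {"offset": [0, 0, -19], "rot": [0, 0, 0], "gripper": 1.5},
    {"offset": [0, 0, -19], "rot": [0, 0, 0], "gripper": 1.5},
    {"offset": [0, 0, -19], "rot": [0, 0, 0], "gripper": 1.5},
    {"offset": [0, 0, -19], "rot": [0, 0, 0], "gripper": 1.5},
  ],
  squeeze=30,
)

```text
time_s: 5.4
eef_pos: [491.0, 326.8, 286.1]
ee_rot: [0.003, 0.53, 0.848, 0.004]
force: [0.8, -0.3, -2.1]
grip_width: 0.213
grip_force: 30.1
```

```bash
python3 g.py 488.2 64.4 215 116
```

```text
t 5.4 grasp [490.97 326.77 232.11] yaw 115.98 F [ 0.8 -0.3 -2.1] T [-0.   -0.04 -0.02] w 18.18 gf 30.1 q6 -3.7
offset cm [-23.464 -11.757   1.621] rot deg [ 0.51  0.03 -0.02]
```

Request:
step_arm(
  plan=[
    {"offset": [-23.47, -11.67, 0], "rot": [0, 0, 0], "gripper": 1.5},
    {"offset": [-23.47, -11.67, 0], "rot": [0, 0, 0], "gripper": 1.5},
    {"offset": [-23.47, -11.67, 0], "rot": [0, 0, 0], "gripper": 1.5},
    {"offset": [-23.47, -11.67, 0], "rot": [0, 0, 0], "gripper": 1.5},
    {"offset": [-23.47, -11.67, 0], "rot": [0, 0, 0], "gripper": 1.5},
    {"offset": [-23.47, -11.67, 0], "rot": [0, 0, 0], "gripper": 1.5},
    {"offset": [-23.47, -11.67, 0], "rot": [0, 0, 0], "gripper": 1.5},
    {"offset": [-23.47, -11.67, 0], "rot": [0, 0, 0], "gripper": 1.5},
    {"offset": [-23.47, -11.67, 0], "rot": [0, 0, 0], "gripper": 1.5},
  ],
)

```text
time_s: 6.3
eef_pos: [487.9, 65.5, 280.4]
ee_rot: [-0.0, 0.529, 0.848, -0.0]
force: [0.1, 0.9, -1.6]
grip_width: 0.21
grip_force: 29.8
```

```bash
python3 g.py 488.2 64.4 190 116
python3 - <<'E'
from h import *
s=cam('side')
import pickle; pickle.dump(s,open('side2.pkl','wb'))
def z(c,u,v,hw,hh,W,H): return cv2.resize(c['color'][v-hh:v+hh,u-hw:u+hw],(W,H),interpolation=cv2.INTER_CUBIC)
save('z4',z(s,283,180,50,60,500,600))
P=cloud(s)
# disc points: z in 194..212 band near axis
m=(np.hypot(P[...,0]-490,P[...,1]-67)<40)&(P[...,2]>188)&(P[...,2]<214); q=P[m]
print(len(q),cv2.minAreaRect(q[:,:2].astype(np.float32)),q[:,2].min(),q[:,2].max())
E
```

```text
t 6.3 grasp [487.87  65.54 226.43] yaw 116.09 F [ 0.1  0.9 -1.6] T [ 0.02 -0.02  0.01] w 17.97 gf 29.8 q6 -32.1
offset cm [-0.12  -0.019  3.643] rot deg [-0.04 -0.04  0.09]
243 ((486.38580322265625, 75.08001708984375), (52.536865234375, 42.21769714355469), 3.306281566619873) 190.24904486876656 213.73065052185663
```

View pics/z4.png

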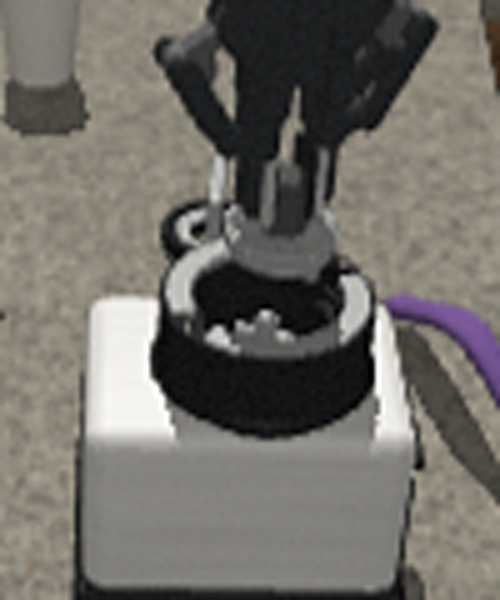

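Run:
```python
from h import *
import pickle
s=pickle.load(open('side2.pkl','rb'))
P=cloud(s);col=s['color'].astype(int)
def ctr(lo,hi,n):
    m=(np.hypot(P[...,0]-490,P[...,1]-67)<62)&(P[...,2]>lo)&(P[...,2]<hi)
    v,u=np.nonzero(m); z=P[m][:,2]
    for r in range(v.min(),v.max()+1):
        k=v==r
        if k.sum()>5:
            a,b=u[k].min(),u[k].max(); print(n,r,a,b,P[r,a].round(0),P[r,b].round(0),'midx',((P[r,a]+P[r,b])/2)[0].round(1))
ctr(190,204,'disc'); ctr(152,164,'collar')
```

```text
disc 168 278 299 [512.  72. 195.] [463.  80. 204.] midx 487.7
disc 169 278 299 [512.  73. 193.] [463.  80. 201.] midx 487.5
disc 170 279 299 [510.  78. 194.] [462.  72. 193.] midx 485.8
disc 171 280 298 [507.  81. 193.] [465.  79. 195.] midx 485.9
disc 172 281 297 [505.  87. 194.] [467.  83. 194.] midx 485.9
disc 173 283 296 [500.  91. 194.] [469.  84. 192.] midx 484.6
disc 174 285 293 [495.  88. 190.] [476.  90. 193.] midx 485.7
collar 169 272 277 [526.  29. 162.] [514.  28. 162.] midx 520.0
collar 170 270 300 [531.  33. 161.] [455.  27. 162.] midx 493.3
collar 171 268 301 [536.  38. 161.] [453.  27. 160.] midx 494.4
collar 172 267 302 [538.  43. 162.] [450.  33. 161.] midx 494.4
collar 173 267 304 [538.  47. 161.] [446.  37. 161.] midx 491.9
collar 174 266 305 [540.  53. 162.] [443.  42. 161.] midx 491.8
collar 175 265 306 [543.  57. 162.] [441.  45. 161.] midx 491.8
collar 176 265 306 [542.  61. 162.] [441.  52. 163.] midx 491.9
collar 177 265 307 [542.  62. 159.] [439.  54. 161.] midx 490.6
collar 178 265 307 [542.  67. 160.] [439.  59. 162.] midx 490.6
collar 179 265 307 [542.  
[... 297 characters left out ...]
lar 184 266 307 [539.  89. 158.] [440.  81. 159.] midx 489.1
collar 185 266 307 [538.  87. 154.] [439.  78. 154.] midx 488.8
collar 186 266 306 [538.  89. 152.] [442.  88. 159.] midx 490.4
collar 187 268 306 [533.  95. 154.] [442.  86. 154.] midx 487.5
collar 188 269 305 [531. 100. 155.] [445.  92. 155.] midx 487.7
collar 189 269 304 [531. 100. 152.] [447.  99. 157.] midx 489.0
collar 190 272 303 [523. 108. 156.] [449.  96. 152.] midx 486.3
collar 191 273 302 [521. 108. 153.] [452. 101. 153.] midx 486.3
collar 192 275 300 [516. 112. 153.] [457. 108. 155.] midx 486.4
collar 193 277 299 [511. 114. 153.] [459. 109. 152.] midx 485.1
collar 194 282 292 [499. 117. 153.] [476. 117. 154.] midx 487.6
```

```bash
python3 g.py 489.5 64.6 188 116
```

```text
t 6.35 grasp [487.91  65.52 226.55] yaw 116.1 F [-0.4  0.5 -2.1] T [-0.    0.03  0.04] w 17.96 gf 29.8 q6 -32.1
offset cm [-0.155  0.105  3.855] rot deg [-0.03 -0.03  0.1 ]
```

Request:
step_arm(
  plan=[
    {"offset": [-0.15, 0.1, 2], "rot": [0, 0, 0], "gripper": 1.5},
    {"offset": [-0.15, 0.1, 3.4], "rot": [0, 0, 0], "gripper": 1.5},
    {"offset": [-0.15, 0.1, 3.8], "rot": [0, 0, 0], "gripper": 1.5},
    {"offset": [-0.15, 0.1, 3.8], "rot": [0, 0, 0], "gripper": 1.5},
    {"offset": [-0.15, 0.1, 3.8], "rot": [0, 0, 0], "gripper": 1.5},
  ],
)

```text
time_s: 6.85
eef_pos: [489.8, 63.7, 243.6]
ee_rot: [0.0, 0.53, 0.848, 0.0]
force: [1.6, -0.7, -2.1]
grip_width: 0.206
grip_force: 29.8
```

```bash
python3 g.py 489.5 64.6 188 116
```

```text
t 6.85 grasp [489.82  63.68 189.56] yaw 116.03 F [ 1.6 -0.7 -2.1] T [ 0.01 -0.07 -0.04] w 17.63 gf 29.8 q6 -32.2
offset cm [0.096 0.011 0.156] rot deg [0.05 0.03 0.03]
```

Request:
step_arm(
  plan=[
    {"offset": [0.1, 0, 0.15], "rot": [0, 0, 0], "gripper": 1.5},
    {"offset": [0.1, 0, 0.3], "rot": [0, 0, 0], "gripper": 1.5},
    {"offset": [0.1, 0, 0.45], "rot": [0, 0, 0], "gripper": 1.5},
    {"offset": [0.1, 0, 0.45], "rot": [0, 0, 0], "gripper": 1.5},
  ],
)

```text
time_s: 7.25
eef_pos: [489.1, 64.2, 238.3]
ee_rot: [-0.0, 0.53, 0.848, -0.0]
force: [-0.4, -0.1, -2.6]
grip_width: 0.212
grip_force: 29.8
```

```bash
python3 g.py 489.5 64.6 188 116
```

```text
t 7.25 grasp [489.11  64.21 184.28] yaw 115.98 F [-0.4 -0.1 -2.6] T [-0.   -0.02  0.  ] w 18.12 gf 29.8 q6 -32.1
offset cm [ 0.018  0.052 -0.372] rot deg [-0.01 -0.01 -0.02]
```

Request:
step_arm(
  plan=[
    {"offset": [0, 0, 0.1], "rot": [0, 0, 0], "gripper": 1.5},
    {"offset": [0, 0, 0.2], "rot": [0, 0, 0], "gripper": 1.5},
    {"offset": [0, 0, 0.3], "rot": [0, 0, 0], "gripper": 1.5},
    {"offset": [0, 0, 0.3], "rot": [0, 0, 0], "gripper": 1.5},
  ],
)

```text
time_s: 7.65
eef_pos: [489.1, 64.2, 235.3]
ee_rot: [-0.0, 0.53, 0.848, -0.0]
force: [1.0, -0.1, -2.2]
grip_width: 0.212
grip_force: 29.8
```

```bash
python3 g.py 489.5 64.6 188 116
```

```text
t 7.65 grasp [489.15  64.19 181.29] yaw 115.99 F [ 1.  -0.1 -2.2] T [-0.07 -0.05  0.02] w 18.14 gf 29.8 q6 -32.1
offset cm [ 0.021  0.05  -0.671] rot deg [-0.   -0.   -0.01]
```

Request:
step_arm(
  plan=[
    {"offset": [0, 0, 0.1], "rot": [0, 0, 0], "gripper": 1.5},
    {"offset": [0, 0, 0.2], "rot": [0, 0, 0], "gripper": 1.5},
    {"offset": [0, 0, 0.3], "rot": [0, 0, 0], "gripper": 1.5},
    {"offset": [0, 0, 0.4], "rot": [0, 0, 0], "gripper": 1.5},
    {"offset": [0, 0, 0.4], "rot": [0, 0, 0], "gripper": 1.5},
  ],
)

```text
time_s: 8.15
eef_pos: [489.4, 64.1, 231.4]
ee_rot: [0.0, 0.53, 0.848, 0.0]
force: [3.9, -1.1, -2.2]
grip_width: 0.214
grip_force: 29.8
```

```bash
python3 g.py 489.5 64.6 188 116
```

```text
t 8.15 grasp [489.37  64.07 177.41] yaw 115.98 F [ 3.9 -1.1 -2.2] T [-0.28 -0.57 -0.01] w 18.26 gf 29.8 q6 -32.1
offset cm [ 0.041  0.036 -1.059] rot deg [ 0.03  0.03 -0.02]
```

Request:
step_arm(
  plan=[
    {"offset": [-0.04, 0.05, 0], "rot": [0, 0, 0], "gripper": 1.5},
    {"offset": [-0.04, 0.05, 0.1], "rot": [0, 0, 0], "gripper": 1.5},
    {"offset": [-0.04, 0.05, 0.2], "rot": [0, 0, 0], "gripper": 1.5},
    {"offset": [-0.04, 0.05, 0.2], "rot": [0, 0, 0], "gripper": 1.5},
  ],
)

```text
time_s: 8.55
eef_pos: [489.8, 64.1, 229.3]
ee_rot: [0.0, 0.53, 0.848, 0.0]
force: [1.9, -1.2, -1.8]
grip_width: 0.21
grip_force: 29.8
```

```bash
python3 g.py 489.5 64.6 188 116
```

```text
t 8.55 grasp [489.79  64.06 175.26] yaw 115.99 F [ 1.9 -1.2 -1.8] T [-0.27 -0.42 -0.  ] w 17.94 gf 29.8 q6 -32.2
offset cm [ 0.061 -0.002 -1.274] rot deg [ 0.   -0.   -0.01]
```

Request:
step_arm(
  plan=[
    {"offset": [-0.04, 0.04, 0.1], "rot": [0, 0, 0], "gripper": 1.5},
    {"offset": [-0.04, 0.04, 0.15], "rot": [0, 0, 0], "gripper": 1.5},
    {"offset": [-0.04, 0.04, 0.15], "rot": [0, 0, 0], "gripper": 1.5},
  ],
)

```text
time_s: 8.85
eef_pos: [490.2, 64.0, 228.6]
ee_rot: [-0.0, 0.53, 0.848, 0.0]
force: [-2.3, -0.3, 6.0]
grip_width: 0.211
grip_force: 30.6
```

```bash
python3 g.py 489.5 64.6 188 116
```

```text
t 8.85 grasp [490.19  63.98 174.58] yaw 116.0 F [-2.3 -0.3  6. ] T [-0.12  0.41 -0.02] w 18.04 gf 30.6 q6 -32.2
offset cm [ 0.086 -0.035 -1.342] rot deg [-0.   -0.01 -0.  ]
```

Request:
step_arm(
  plan=[
    {"offset": [0.02, -0.02, 0.03], "rot": [0, 0, 4], "gripper": 1.5},
    {"offset": [0.02, -0.02, 0.03], "rot": [0, 0, 8], "gripper": 1.5},
    {"offset": [0.02, -0.02, 0.03], "rot": [0, 0, 12], "gripper": 1.5},
    {"offset": [0.02, -0.02, 0.03], "rot": [0, 0, 16], "gripper": 1.5},
    {"offset": [0.02, -0.02, 0.03], "rot": [0, 0, 20], "gripper": 1.5},
  ],
)

```text
time_s: 9.35
eef_pos: [490.1, 64.2, 228.0]
ee_rot: [0.0, 0.67, 0.742, 0.0]
force: [1.0, -0.1, -1.3]
grip_width: 0.214
grip_force: 29.8
```

```bash
python3 g.py 489.5 64.6 188 116
```

```text
t 9.35 grasp [490.12  64.2  174.  ] yaw 95.83 F [ 1.  -0.1 -1.3] T [-0.06 -0.14 -0.03] w 18.28 gf 29.8 q6 -12.0
offset cm [ 0.046 -0.057 -1.4  ] rot deg [ 5.000e-02 -1.000e-02 -2.017e+01]
```

Request:
step_arm(
  plan=[
    {"offset": [0, 0, 0.06], "rot": [0, 0, 0], "gripper": 1.5},
    {"offset": [0, 0, 0.12], "rot": [0, 0, 0], "gripper": 1.5},
    {"offset": [0, 0, 0.12], "rot": [0, 0, 0], "gripper": 1.5},
  ],
)

```text
time_s: 9.65
eef_pos: [490.1, 64.0, 226.3]
ee_rot: [0.0, 0.669, 0.743, 0.0]
force: [1.9, -0.4, -1.9]
grip_width: 0.217
grip_force: 29.5
```

```bash
python3 g.py 489.5 64.6 188 116
```

```text
t 9.65 grasp [490.11  63.96 172.27] yaw 96.06 F [ 1.9 -0.4 -1.9] T [-0.09 -0.41 -0.03] w 18.52 gf 29.5 q6 -12.2
offset cm [ 0.07  -0.053 -1.573] rot deg [ 1.000e-02 -0.000e+00 -1.994e+01]
```

Request:
step_arm(
  plan=[
    {"offset": [0, 0.02, 0.1], "rot": [0, 0, 0], "gripper": 1.5},
    {"offset": [0, 0.02, 0.2], "rot": [0, 0, 0], "gripper": 1.5},
    {"offset": [0, 0.02, 0.3], "rot": [0, 0, 0], "gripper": 1.5},
    {"offset": [0, 0.02, 0.4], "rot": [0, 0, 0], "gripper": 1.5},
    {"offset": [0, 0.02, 0.5], "rot": [0, 0, 0], "gripper": 1.5},
    {"offset": [0, 0.02, 0.5], "rot": [0, 0, 0], "gripper": 1.5},
  ],
)

```text
time_s: 10.25
eef_pos: [490.2, 64.0, 221.3]
ee_rot: [-0.0, 0.669, 0.743, 0.0]
force: [2.1, 0.0, -2.4]
grip_width: 0.212
grip_force: 29.4
```

```bash
python3 g.py 489.5 64.6 165 96
```

```text
t 10.25 grasp [490.25  64.   167.26] yaw 95.99 F [ 2.1  0.  -2.4] T [-0.1  -0.45 -0.06] w 18.09 gf 29.4 q6 -12.2
offset cm [ 0.068 -0.068  0.226] rot deg [-0.   -0.   -0.01]
```

Request:
step_arm(
  plan=[
    {"offset": [0, 0.02, 0.08], "rot": [0, 0, 0], "gripper": 1.5},
    {"offset": [0, 0.02, 0.16], "rot": [0, 0, 0], "gripper": 1.5},
    {"offset": [0, 0.02, 0.23], "rot": [0, 0, 0], "gripper": 1.5},
    {"offset": [0, 0.02, 0.26], "rot": [0, 0, 0], "gripper": 1.5},
  ],
)

```text
time_s: 10.65
eef_pos: [490.4, 64.1, 219.1]
ee_rot: [-0.0, 0.669, 0.743, 0.0]
force: [-1.2, -0.2, 6.4]
grip_width: 0.212
grip_force: 30.3
```

```bash
python3 g.py 489.5 64.6 165 96
```

```text
t 10.65 grasp [490.39  64.12 165.12] yaw 96.0 F [-1.2 -0.2  6.4] T [ 0.02  0.17 -0.04] w 18.08 gf 30.3 q6 -12.2
offset cm [ 0.057 -0.083  0.012] rot deg [ 0.   -0.01 -0.  ]
```

Request:
step_arm(
  plan=[
    {"offset": [0, 0, -0.05], "rot": [0, 0, 0], "gripper": 3.0},
    {"offset": [0, 0, -0.05], "rot": [0, 0, 0], "gripper": 3.0},
    {"offset": [0, 0, -0.05], "rot": [0, 0, 0], "gripper": 3.0},
    {"offset": [0, 0, -2], "rot": [0, 0, 0], "gripper": 3.0},
    {"offset": [0, 0, -6], "rot": [0, 0, 0], "gripper": 3.0},
    {"offset": [0, 0, -9], "rot": [0, 0, 0], "gripper": 3.0},
    {"offset": [0, 0, -9], "rot": [0, 0, 0], "gripper": 3.0},
  ],
)

```text
time_s: 11.35
eef_pos: [491.3, 64.0, 312.5]
ee_rot: [0.003, 0.669, 0.743, 0.002]
force: [-0.4, 0.3, -0.1]
grip_width: 0.354
grip_force: 0.0
```

```bash
python3 g.py 515.8 -214.6 250 88
```

```text
t 11.35 grasp [491.32  63.97 258.55] yaw 96.0 F [-0.4  0.3 -0.1] T [-0.02  0.   -0.01] w 30.26 gf 0.0 q6 -12.2
offset cm [-27.959  -0.482   0.895] rot deg [0.41 0.06 8.  ]
```

Request:
step_arm(
  plan=[
    {"offset": [-28.0, -0.4, 1], "rot": [0, 0, 8], "gripper": 5},
    {"offset": [-28.0, -0.4, 1], "rot": [0, 0, 8], "gripper": 5},
    {"offset": [-28.0, -0.4, 1], "rot": [0, 0, 8], "gripper": 5},
    {"offset": [-28.0, -0.4, 1], "rot": [0, 0, 8], "gripper": 5},
    {"offset": [-28.0, -0.4, 1], "rot": [0, 0, 8], "gripper": 5},
    {"offset": [-28.0, -0.4, 1], "rot": [0, 0, 8], "gripper": 5},
    {"offset": [-28.0, -0.4, 8], "rot": [0, 0, 8], "gripper": 5},
    {"offset": [-28.0, -0.4, 14], "rot": [0, 0, 8], "gripper": 5},
    {"offset": [-28.0, -0.4, 14], "rot": [0, 0, 8], "gripper": 5},
    {"offset": [-28.0, -0.4, 14], "rot": [0, 0, 8], "gripper": 5},
    {"offset": [-28.0, -0.4, 14], "rot": [0, 0, 8], "gripper": 5},
  ],
)

```text
time_s: 12.45
eef_pos: [515.9, -215.0, 169.3]
ee_rot: [0.0, 0.719, 0.695, 0.0]
force: [-0.2, -0.3, 0.8]
grip_width: 0.584
grip_force: 0.0
```

```bash
python3 g.py 515.8 -214.6 48 88;  python3 - <<'E'
from h import *
import pickle
s=cam('side'); pickle.dump(s,open('side3.pkl','wb')); P=cloud(s)
m=(np.hypot(P[...,0]-490,P[...,1]-67)<20)&(P[...,2]>162)&(P[...,2]<185); q=P[m]
print(len(q),q.mean(0),np.percentile(q[:,2],[10,50,90]))
def z(c,u,v,hw,hh,W,H): return cv2.resize(c['color'][v-hh:v+hh,u-hw:u+hw],(W,H),interpolation=cv2.INTER_CUBIC)
save('z5',z(s,280,160,50,50,600,600))
E
```

```text
t 12.45 grasp [ 515.87 -215.    115.35] yaw 87.99 F [-0.2 -0.3  0.8] T [-0.   -0.   -0.04] w 49.89 gf 0.0 q6 -32.6
offset cm [ 0.04  -0.009  6.735] rot deg [ 0.    0.   -0.01]
54 [490.17961561  68.70805458 169.08216837] [163.35138626 170.27386094 172.17689874]
```

View pics/z5.png

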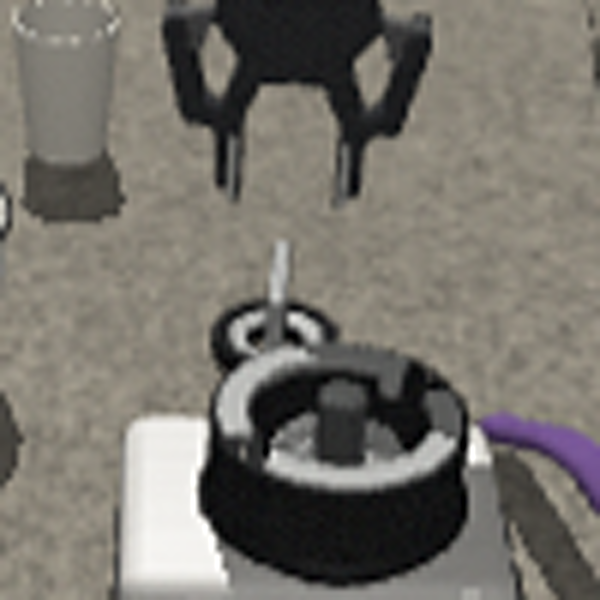

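The lower burr sits home in the collar (hub at about (342,410), top at z≈171 mm), and the fingers straddle the bow handle at (280,265). Grasping the handle.

Request:
step_arm(
  plan=[
    {"offset": [0.04, 0, 4], "rot": [0, 0, 0], "gripper": 5},
    {"offset": [0.04, 0, 6.7], "rot": [0, 0, 0], "gripper": 5},
    {"offset": [0.04, 0, 6.7], "rot": [0, 0, 0], "gripper": 3},
    {"offset": [0.04, 0, 6.7], "rot": [0, 0, 0], "gripper": 0.6},
    {"offset": [0.04, 0, 6.7], "rot": [0, 0, 0], "gripper": 0.6},
    {"offset": [0.04, 0, 6.7], "rot": [0, 0, 0], "gripper": 0.6},
    {"offset": [0.04, 0, 6.7], "rot": [0, 0, 0], "gripper": 0.6},
    {"offset": [0.04, 0, 6.7], "rot": [0, 0, 0], "gripper": 0.6},
    {"offset": [0.04, 0, 6.7], "rot": [0, 0, 0], "gripper": 0.6},
  ],
  squeeze=30,
)

```text
time_s: 13.4
eef_pos: [516.8, -215.1, 104.3]
ee_rot: [0.002, 0.719, 0.695, 0.001]
force: [0.3, 0.6, 8.3]
grip_width: 0.106
grip_force: 32.9
```

```bash
python3 g.py 515.8 -214.6 48 88
```

```text
t 13.4 grasp [ 516.75 -215.08   50.31] yaw 87.99 F [0.3 0.6 8.3] T [0.09 0.04 0.03] w 9.03 gf 32.9 q6 -32.6
offset cm [ 0.046 -0.098  0.231] rot deg [ 0.23  0.14 -0.01]
```

Request:
step_arm(
  plan=[
    {"offset": [0, 0, -4], "rot": [0, 0, 0], "gripper": 0.6},
    {"offset": [0, 0, -9], "rot": [0, 0, 0], "gripper": 0.6},
    {"offset": [0, 0, -14], "rot": [0, 0, 0], "gripper": 0.6},
    {"offset": [0, 0, -19], "rot": [0, 0, 0], "gripper": 0.6},
    {"offset": [0, 0, -20], "rot": [0, 0, 0], "gripper": 0.6},
    {"offset": [0, 0, -20], "rot": [0, 0, 0], "gripper": 0.6},
  ],
  squeeze=40,
)

```text
time_s: 14.0
eef_pos: [515.8, -214.5, 303.7]
ee_rot: [0.002, 0.719, 0.695, 0.0]
force: [1.0, -0.9, -4.4]
grip_width: 0.106
grip_force: 40.0
```

```bash
python3 g.py 490.3 64.1 242 38.9
```

```text
t 14.0 grasp [ 515.76 -214.48  249.73] yaw 87.99 F [ 1.  -0.9 -4.4] T [ 0.   -0.01  0.02] w 9.09 gf 40.0 q6 -32.6
offset cm [27.753 -3.522  0.703] rot deg [2.300e-01 3.000e-02 4.909e+01]
```

Request:
step_arm(
  plan=[
    {"offset": [27.8, -3.5, 0.4], "rot": [0, 0, 49], "gripper": 0.6},
    {"offset": [27.8, -3.5, 0.4], "rot": [0, 0, 49], "gripper": 0.6},
    {"offset": [27.8, -3.5, 0.4], "rot": [0, 0, 49], "gripper": 0.6},
    {"offset": [27.8, -3.5, 0.4], "rot": [0, 0, 49], "gripper": 0.6},
    {"offset": [27.8, -3.5, 0.4], "rot": [0, 0, 49], "gripper": 0.6},
    {"offset": [27.8, -3.5, 0.4], "rot": [0, 0, 49], "gripper": 0.6},
    {"offset": [27.8, -3.5, 0.4], "rot": [0, 0, 49], "gripper": 0.6},
    {"offset": [27.8, -3.5, 0.4], "rot": [0, 0, 49], "gripper": 0.6},
    {"offset": [27.8, -3.5, 0.4], "rot": [0, 0, 49], "gripper": 0.6},
    {"offset": [27.8, -3.5, 0.4], "rot": [0, 0, 49], "gripper": 0.6},
  ],
)

```text
time_s: 15.0
eef_pos: [490.5, 63.7, 297.1]
ee_rot: [-0.0, 0.943, 0.333, -0.001]
force: [0.4, 0.8, -3.1]
grip_width: 0.11
grip_force: 40.0
```

```bash
python3 g.py 490.3 64.1 220 38.9
python3 - <<'E'
from h import *
import pickle
s=cam('side'); pickle.dump(s,open('side4.pkl','wb')); P=cloud(s)
for n,lo,hi,R in(('ring',188,216,42),('bar',232,256,40),('collar',152,164,62)):
    m=(np.hypot(P[...,0]-490,P[...,1]-67)<R)&(P[...,2]>lo)&(P[...,2]<hi); q=P[m]
    v,u=np.nonzero(m)
    if len(q)>5:
        print(n,len(q),[np.round(t,1) for t in cv2.minAreaRect(q[:,:2].astype(np.float32))])
        for r in range(v.min(),v.max()+1,2):
            k=v==r
            if k.sum()>5:
                a,b=u[k].min(),u[k].max(); print(n,r,a,b,P[r,a].round(0),P[r,b].round(0),((P[r,a]+P[r,b])/2)[0].round(1))
def z(c,u,v,hw,hh,W,H): return cv2.resize(c['color'][v-hh:v+hh,u-hw:u+hw],(W,H),interpolation=cv2.INTER_CUBIC)
save('z6',z(s,285,165,50,50,600,600))
E
```

```text
t 15.0 grasp [490.46  63.74 243.05] yaw 38.95 F [ 0.4  0.8 -3.1] T [-0.04 -0.04  0.01] w 9.38 gf 40.0 q6 44.9
offset cm [ 0.013 -0.036  2.305] rot deg [-0.05  0.06  0.05]
ring 417 [array([489.1,  68.6]), array([71.1, 65. ]), np.float64(2.3)]
ring 157 281 299 [506.  41. 207.] [464.  50. 215.] 484.9
ring 159 275 301 [520.  54. 208.] [457.  41. 204.] 489.0
ring 161 274 302 [523.  61. 207.] [456.  55. 207.] 489.2
ring 163 273 303 [525.  67. 205.] [454.  63. 207.] 489.2
ring 165 273 303 [524.  69. 201.] [454.  71. 207.] 489.2
ring 167 274 302 [522.  80. 202.] [456.  76. 204.] 489.0
ring 169 273 302 [524.  89. 203.] [455.  74. 197.] 489.6
ring 171 274 300 [521.  90. 198.] [460.  84. 198.] 490.9
ring 173 280 297 [507.  93. 195.] [467.  90. 196.] 487.2
bar 196 [array([489.2,  68.1]), array([57.6, 33.8]), np.float64(8.1)]
bar 147 282 300 [506.  57. 244.] [464.  48. 241.] 484.9
bar 149 282 300 [506.  54. 237.] [463.  47. 236.] 484.4
bar 151 278 296 [515.  79. 246.] [474.  72. 245.] 494.4
bar 153 278 296 [515.  82. 243.] [474.  75. 241.] 494.1
bar 155 277 295 [517.  80. 236.] [475.  77. 236.] 496.0
collar 489 [array([489.6,  69.2]), array([105.7, 101.4]), np.float64(19.4)]
collar 167 286 291 [491.  18. 163.] [478.  15. 162.] 484.5
collar 171 268 301 [536.  36. 160.] [453.  28. 160.] 494.4
collar 173 267 304 [538.  47. 161.] [445.  36. 160.] 491.8
collar 175 265 306 [543.  55. 161.] [441.  48. 162.] 491.9
collar 177 265 307 [542.  65. 161.] [439.  55. 162.] 490.6
collar 179 265 307 [542.  72. 161.] [439.  65. 163.] 490.7
collar 181 265 307 [541.  79. 160.] [439.  70. 161.] 490.5
collar 183 265 307 [541.  81. 155.] [440.  79. 161.] 490.6
collar 185 266 307 [538.  88. 154.] [439.  80. 156.] 488.9
collar 187 268 306 [533.  97. 156.] [442.  87. 155.] 487.6
collar 189 270 304 [528. 101. 153.] [447.  96. 155.] 487.7
collar 191 272 302 [523. 108. 153.] [452. 101. 152.] 487.4
collar 193 277 297 [511. 114. 152.] [464. 109. 152.] 487.4
```

View pics/z6.png

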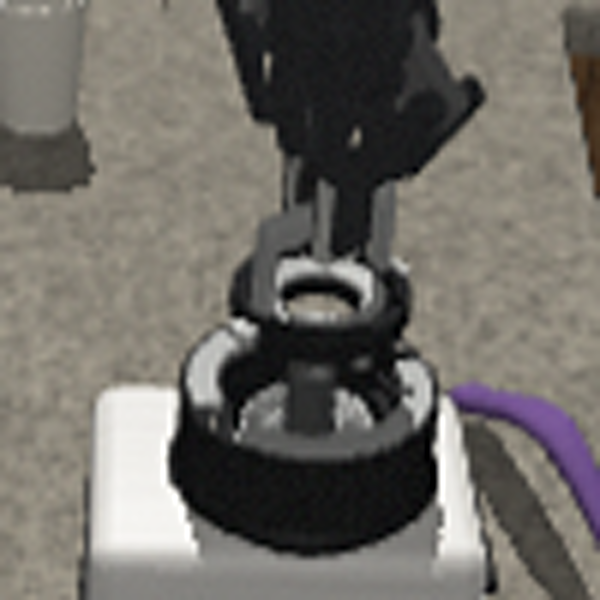

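Request:
step_arm(
  plan=[
    {"offset": [0.11, -0.03, 1.5], "rot": [0, 0, 0], "gripper": 0.6},
    {"offset": [0.11, -0.03, 2.5], "rot": [0, 0, 0], "gripper": 0.6},
    {"offset": [0.11, -0.03, 2.5], "rot": [0, 0, 0], "gripper": 0.6},
    {"offset": [0.11, -0.03, 2.5], "rot": [0, 0, 0], "gripper": 0.6},
  ],
)

```text
time_s: 15.45
eef_pos: [491.2, 65.2, 272.9]
ee_rot: [-0.0, 0.943, 0.334, -0.0]
force: [-0.4, -0.7, -2.4]
grip_width: 0.11
grip_force: 39.9
```

Request:
step_arm(
  plan=[
    {"offset": [0, 0, 0.2], "rot": [0, 0, 0], "gripper": 0.6},
    {"offset": [0, 0, 0.4], "rot": [0, 0, 0], "gripper": 0.6},
    {"offset": [0, 0, 0.6], "rot": [0, 0, 0], "gripper": 0.6},
    {"offset": [0, 0, 0.6], "rot": [0, 0, 0], "gripper": 0.6},
  ],
)

```text
time_s: 15.85
eef_pos: [491.0, 65.5, 266.6]
ee_rot: [-0.0, 0.943, 0.334, -0.0]
force: [-0.1, 1.3, -2.5]
grip_width: 0.106
grip_force: 40.0
```

```bash
python3 g.py 491 64.7 194 38.9
```

```text
t 15.85 grasp [491.04  65.54 212.58] yaw 38.99 F [-0.1  1.3 -2.5] T [-0.03  0.02 -0.01] w 9.03 gf 40.0 q6 45.0
offset cm [-0.056  0.063  1.858] rot deg [-0.01  0.02  0.09]
```

Request:
step_arm(
  plan=[
    {"offset": [-0.05, 0.06, 0.15], "rot": [0, 0, 0], "gripper": 0.6},
    {"offset": [-0.05, 0.06, 0.3], "rot": [0, 0, 0], "gripper": 0.6},
    {"offset": [-0.05, 0.06, 0.4], "rot": [0, 0, 0], "gripper": 0.6},
    {"offset": [-0.05, 0.06, 0.4], "rot": [0, 0, 0], "gripper": 0.6},
  ],
)

```text
time_s: 16.25
eef_pos: [491.1, 64.7, 262.6]
ee_rot: [-0.0, 0.943, 0.334, -0.0]
force: [-0.2, 0.1, -3.3]
grip_width: 0.109
grip_force: 40.0
```

```bash
python3 g.py 491 64.7 194 38.9
```

```text
t 16.25 grasp [491.07  64.74 208.62] yaw 38.99 F [-0.2  0.1 -3.3] T [-0.01  0.01  0.01] w 9.33 gf 40.0 q6 44.9
offset cm [-8.000e-03 -1.000e-03  1.462e+00] rot deg [-0.01  0.01  0.09]
```

Request:
step_arm(
  plan=[
    {"offset": [0, 0, 0.1], "rot": [0, 0, 0], "gripper": 0.6},
    {"offset": [0, 0, 0.2], "rot": [0, 0, 0], "gripper": 0.6},
    {"offset": [0, 0, 0.3], "rot": [0, 0, 0], "gripper": 0.6},
    {"offset": [0, 0, 0.3], "rot": [0, 0, 0], "gripper": 0.6},
  ],
)

```text
time_s: 16.65
eef_pos: [491.1, 64.8, 259.7]
ee_rot: [-0.0, 0.943, 0.334, -0.0]
force: [-0.6, -0.0, -2.0]
grip_width: 0.112
grip_force: 40.0
```

```bash
python3 g.py 491 64.7 194 38.9
```

```text
t 16.65 grasp [491.07  64.77 205.66] yaw 38.99 F [-0.6 -0.  -2. ] T [ 0.04 -0.03  0.01] w 9.54 gf 40.0 q6 44.9
offset cm [-1.000e-02  1.000e-03  1.166e+00] rot deg [-0.01  0.01  0.09]
```

Request:
step_arm(
  plan=[
    {"offset": [0, 0, 0.1], "rot": [0, 0, 0], "gripper": 0.6},
    {"offset": [0, 0, 0.2], "rot": [0, 0, 0], "gripper": 0.6},
    {"offset": [0, 0, 0.3], "rot": [0, 0, 0], "gripper": 0.6},
    {"offset": [0, 0, 0.3], "rot": [0, 0, 0], "gripper": 0.6},
  ],
)

```text
time_s: 17.05
eef_pos: [491.1, 64.7, 256.6]
ee_rot: [-0.0, 0.943, 0.334, -0.0]
force: [0.2, -0.3, -3.1]
grip_width: 0.109
grip_force: 40.0
```

```bash
python3 g.py 491 64.7 194 38.9
```

```text
t 17.05 grasp [491.06  64.74 202.65] yaw 38.99 F [ 0.2 -0.3 -3.1] T [ 0.01 -0.01  0.03] w 9.27 gf 40.0 q6 44.9
offset cm [-0.007 -0.001  0.865] rot deg [-0.01  0.01  0.09]
```

Request:
step_arm(
  plan=[
    {"offset": [0, 0, 0.1], "rot": [0, 0, 0], "gripper": 0.6},
    {"offset": [0, 0, 0.2], "rot": [0, 0, 0], "gripper": 0.6},
    {"offset": [0, 0, 0.3], "rot": [0, 0, 0], "gripper": 0.6},
    {"offset": [0, 0, 0.4], "rot": [0, 0, 0], "gripper": 0.6},
    {"offset": [0, 0, 0.4], "rot": [0, 0, 0], "gripper": 0.6},
  ],
)

```text
time_s: 17.55
eef_pos: [491.1, 64.8, 252.7]
ee_rot: [-0.0, 0.943, 0.334, -0.0]
force: [0.4, -0.4, -2.3]
grip_width: 0.106
grip_force: 40.0
```

```bash
python3 g.py 491 64.7 194 38.9
```

```text
t 17.55 grasp [491.07  64.75 198.66] yaw 38.99 F [ 0.4 -0.4 -2.3] T [ 0.04 -0.04 -0.04] w 9.08 gf 40.0 q6 44.9
offset cm [-0.009 -0.     0.466] rot deg [-0.01  0.01  0.09]
```

Request:
step_arm(
  plan=[
    {"offset": [0, 0, 0.1], "rot": [0, 0, 0], "gripper": 0.6},
    {"offset": [0, 0, 0.2], "rot": [0, 0, 0], "gripper": 0.6},
    {"offset": [0, 0, 0.3], "rot": [0, 0, 0], "gripper": 0.6},
    {"offset": [0, 0, 0.3], "rot": [0, 0, 0], "gripper": 0.6},
  ],
)

```text
time_s: 17.95
eef_pos: [491.1, 64.7, 249.7]
ee_rot: [-0.0, 0.943, 0.334, -0.0]
force: [-0.2, 0.4, -3.9]
grip_width: 0.107
grip_force: 40.0
```

```bash
python3 g.py 491 64.7 194 38.9
```

```text
t 17.95 grasp [491.07  64.73 195.66] yaw 38.99 F [-0.2  0.4 -3.9] T [ 0.06 -0.   -0.05] w 9.18 gf 40.0 q6 44.9
offset cm [-0.007 -0.002  0.166] rot deg [-0.01  0.01  0.09]
```

Request:
step_arm(
  plan=[
    {"offset": [0, 0, 0.07], "rot": [0, 0, 0], "gripper": 0.6},
    {"offset": [0, 0, 0.14], "rot": [0, 0, 0], "gripper": 0.6},
    {"offset": [0, 0, 0.14], "rot": [0, 0, 0], "gripper": 0.6},
  ],
)

```text
time_s: 18.25
eef_pos: [491.2, 64.6, 248.9]
ee_rot: [0.0, 0.943, 0.334, 0.0]
force: [-1.5, -2.0, 3.6]
grip_width: 0.104
grip_force: 40.8
```

```bash
python3 g.py 491 64.7 194 38.9
```

```text
t 18.25 grasp [491.17  64.64 194.86] yaw 38.99 F [-1.5 -2.   3.6] T [-0.15  0.39  0.02] w 8.89 gf 40.8 q6 44.9
offset cm [-0.01  -0.015  0.086] rot deg [ 0.03 -0.01  0.09]
```

Request:
step_arm(
  plan=[
    {"offset": [0, 0, -0.02], "rot": [0, 0, 4], "gripper": 0.6},
    {"offset": [0, 0, -0.02], "rot": [0, 0, 8], "gripper": 0.6},
    {"offset": [0, 0, -0.02], "rot": [0, 0, 12], "gripper": 0.6},
    {"offset": [0, 0, -0.02], "rot": [0, 0, 12], "gripper": 0.6},
  ],
)

```text
time_s: 18.65
eef_pos: [491.3, 64.8, 248.8]
ee_rot: [0.0, 0.972, 0.233, 0.0]
force: [-0.2, 0.4, 0.3]
grip_width: 0.104
grip_force: 40.5
```

```bash
python3 g.py 491 64.7 194 4.5
```

```text
t 18.65 grasp [491.29  64.82 194.83] yaw 26.95 F [-0.2  0.4  0.3] T [ 0.17 -0.08 -0.02] w 8.91 gf 40.5 q6 57.0
offset cm [-0.031 -0.002  0.083] rot deg [ 0.   -0.05 22.45]
```

Request:
step_arm(
  plan=[
    {"offset": [-0.01, 0, 0], "rot": [0, 0, 4], "gripper": 0.6},
    {"offset": [-0.01, 0, 0], "rot": [0, 0, 8], "gripper": 0.6},
    {"offset": [-0.02, 0, 0], "rot": [0, 0, 12], "gripper": 0.6},
    {"offset": [-0.02, 0, 0], "rot": [0, 0, 16], "gripper": 0.6},
    {"offset": [-0.02, 0, 0], "rot": [0, 0, 19], "gripper": 0.6},
    {"offset": [-0.02, 0, 0], "rot": [0, 0, 19], "gripper": 0.6},
  ],
)

```text
time_s: 19.25
eef_pos: [491.1, 64.7, 248.8]
ee_rot: [-0.0, 0.998, 0.07, 0.0]
force: [-0.2, 0.5, 1.1]
grip_width: 0.105
grip_force: 40.6
```

```bash
python3 g.py 491 64.7 194 4.5
```

```text
t 19.25 grasp [491.08  64.74 194.81] yaw 8.06 F [-0.2  0.5  1.1] T [ 0.12 -0.03 -0.04] w 9.01 gf 40.6 q6 75.9
offset cm [-0.009  0.003  0.081] rot deg [-0.   -0.04  3.56]
```

Now feel for the stop in 2° steps.

Request:
step_arm(
  plan=[
    {"offset": [0, 0, 0], "rot": [0, 0, 2], "gripper": 0.6},
    {"offset": [0, 0, 0], "rot": [0, 0, 4], "gripper": 0.6},
    {"offset": [0, 0, 0], "rot": [0, 0, 4], "gripper": 0.6},
  ],
)

```text
time_s: 19.55
eef_pos: [491.0, 64.4, 248.8]
ee_rot: [0.0, 0.999, 0.036, 0.0]
force: [-0.9, -2.9, 2.4]
grip_width: 0.109
grip_force: 40.8
```

```bash
python3 g.py 491 64.7 194 4.5
```

```text
t 19.55 grasp [491.03  64.35 194.8 ] yaw 4.14 F [-0.9 -2.9  2.4] T [-0.37  0.09  0.28] w 9.28 gf 40.8 q6 79.8
offset cm [-0.001 -0.035  0.08 ] rot deg [ 0.05 -0.02 -0.36]
```

Request:
step_arm(
  plan=[
    {"offset": [0, 0, 0], "rot": [0, 0, 1.5], "gripper": 0.6},
    {"offset": [0, 0, 0], "rot": [0, 0, 1.5], "gripper": 0.6},
  ],
)

```text
time_s: 19.75
eef_pos: [491.0, 64.4, 248.8]
ee_rot: [0.0, 1.0, 0.022, 0.0]
force: [-1.4, -4.0, 3.5]
grip_width: 0.108
grip_force: 45.3
```

```bash
python3 g.py 491 64.7 194 4.5
```

```text
t 19.75 grasp [491.05  64.36 194.85] yaw 2.55 F [-1.4 -4.   3.5] T [-0.62  0.15  0.77] w 9.26 gf 45.3 q6 81.4
offset cm [-0.003 -0.035  0.085] rot deg [ 0.06 -0.02 -1.95]
```

The torque has risen sharply to 0.77 N m, so this is the stop. Relaxing the turn, releasing and lifting.

Request:
step_arm(
  plan=[
    {"offset": [0, 0, 0], "rot": [0, 0, -1.5], "gripper": 0.6},
    {"offset": [0, 0, 0], "rot": [0, 0, -1.5], "gripper": 4},
    {"offset": [0, 0, 0], "rot": [0, 0, -1.5], "gripper": 4},
    {"offset": [0, 0, 0], "rot": [0, 0, -1.5], "gripper": 4},
    {"offset": [0, 0, 0], "rot": [0, 0, -1.5], "gripper": 4},
    {"offset": [0, 0, -2], "rot": [0, 0, -1.5], "gripper": 4},
    {"offset": [0, 0, -6], "rot": [0, 0, -1.5], "gripper": 4},
    {"offset": [0, 0, -11], "rot": [0, 0, -1.5], "gripper": 4},
    {"offset": [0, -10, -12], "rot": [0, 0, -1.5], "gripper": 4},
    {"offset": [0, -20, -12], "rot": [0, 0, -1.5], "gripper": 4},
    {"offset": [0, -20, -12], "rot": [0, 0, -1.5], "gripper": 4},
    {"offset": [0, -20, -12], "rot": [0, 0, -1.5], "gripper": 4},
  ],
)

```text
time_s: 20.95
eef_pos: [481.8, 266.1, 368.7]
ee_rot: [-0.0, 0.999, 0.035, 0.0]
force: [1.6, -0.4, 0.2]
grip_width: 0.466
grip_force: 0.0
```

Run:
```python
from g import *
st()
for n in('top','side'):
    c=cam(n); P=cloud(c)
    m=(np.hypot(P[...,0]-490,P[...,1]-66)<45)&(P[...,2]>188)&(P[...,2]<206); q=P[m]
    print(n,len(q),q[:,2].max().round(1),np.median(q[:,2]).round(1),cv2.minAreaRect(q[:,:2].astype(np.float32)) if len(q) else '')
save('z7',cv2.resize(c['color'][130:230,230:330],(600,600),interpolation=cv2.INTER_CUBIC))
```

```text
t 20.95 grasp [481.76 266.14 314.73] yaw 3.97 F [ 1.6 -0.4  0.2] T [-0.04  0.01  0.03] w 39.77 gf 0.0 q6 102.7
top 73 205.2 198.8 ((486.1385803222656, 63.27806854248047), (62.189178466796875, 9.946362495422363), 5.734269142150879)
side 99 202.0 196.3 ((502.48779296875, 68.1926498413086), (38.737789154052734, 10.056507110595703), 6.802744388580322)
```

View pics/z7.png

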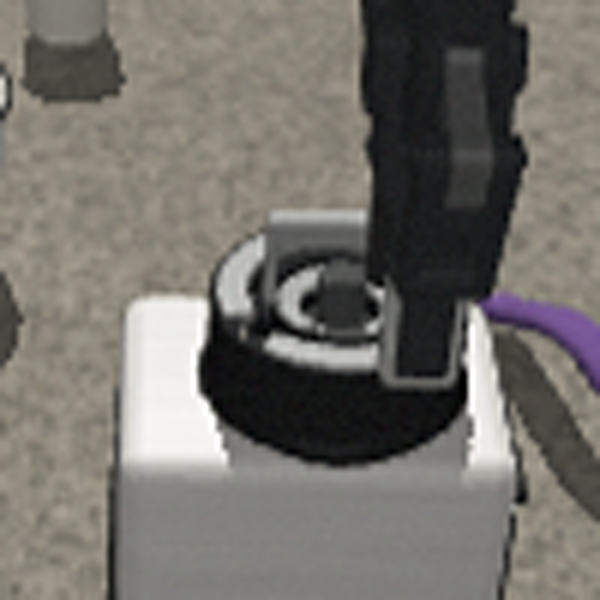

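The burr sits in the collar with its bar along the grinder's x (left post at about (270,250)). The bar top reads 198.8 mm against 198.5 expected, at about 5.7° yaw, and the arm is clear.

```bash
python3 -c "
from rig import *
print(finish_job())"
```

```text
the job is handed in; nothing more can be done
None
```

The job is handed in, with no verdict shown: the lower burr is home on the splines, and the upper burr is fully down, turned clockwise to the stop and released, after about 21 s of the 72 s allowed.

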